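# File the sample card in the lever arch file

## Task

File the loose sample card: lift the red lever of the lever arch file so that its two rings spring open, slide the card squarely home against the stop below the rings and the side fence, then press the lever fully down so that the rings close through the card's two cut-outs. Do it gently, keep the card flat on the board, leave the bottle, the jar and the valve alone, and let go of everything.

Things in the scene. Friction and masses are not known exactly. Their poses are not given: they have to be found in the camera images.
- file: The lever arch file, fixed: a dark board 300 (x) x 260 (y) x 6 mm thick with a steel mechanism. Origin at bench height, below the hinge line, which runs along the file's y; the board spans x -105 to +195, y -130 to +130 mm. The file's +x points roughly away from the robot; the lever sticks out to -x, rings and card are on the +x side. Card home: its origin at file x +60, y 0, z +6 mm, unturned
- hinge (a point): Middle of the hinge line shared by lever and rings, 36 mm above the bench. Thin brackets stand within 9 mm of it in x, up to 42 mm above the bench, at file y = +-16 and +-68 mm
- stop (a point): Middle of the foot of the aluminium stop bar's face at file x = +15 mm, which faces +x; the bar is 10 mm thick, y -75 to +75 mm, 14 mm high above the board. The card's -x edge comes flush against it
- fence (a point): Middle of the foot of the aluminium side fence's face at file y = +75 mm, which faces -y; it runs from x +15 to +145 mm, 10 mm thick, 14 mm high above the board. The card's +y edge comes flush against it
- lever (a joint): Lever angle (rad): 0 = fully down (end stop; its start), 0.8 = fully up (end stop). Shut, it rises 0.14 rad above level from the hinge towards the file's -x; lifted, its end swings up and towards +x. The spring works over centre: below 0.2 rad it pulls the lever shut, above that it springs open by itself and stays. Lifting takes about 5 N at the grip, pressing down up to about 9 N
- lever_end (a point): Middle of the lever's free end, 80 mm from the hinge line. The lever's last 32 mm is a red grip 46 mm wide, 8 mm thick (this point is its end edge, at mid-thickness); the rest is a steel arm 20 mm wide, 5 mm thick. Shut, this point is 47 mm above the bench; below the lever all is free down to the board from 28 mm outwards of the hinge line
- rings (a joint): Angle of the two steel rings (rad), driven by the lever: 0 = closed, tips down at the sockets; 0.85 = open, tips 40 mm clear above the board. Curved bars 8 mm thick at file y = +50 and -50 mm; closed they span file x 0 to 46 mm, 58 mm above the bench at most; open, 75 mm at most
- card: Loose cream sample card, 90 (x) x 150 (y) x 8 mm, about 250 g, flat on the board; origin at the centre of its underside, axes as the file's when home. Three yellow cups fixed on it (24 mm across, 18 mm high above its top) at card x +20, y -45, 0, +45 mm. It starts 40 to 54 mm from the stop, 12 to 28 mm from the fence, turned up to 0.12 rad
- socket_left (a point): Where the left (file y = +50 mm) ring's tip lands, on the board's upper face at file x = +43 mm; the tip enters slanting, needing about 36 to 50 mm in x
- socket_right (a point): The same for the right ring, at file y = -50 mm
- hole_left (a point): Centre (on the underside) of the card's left cut-out, 24 (x) x 22 (y) mm, right through, at card x = -17, y = +50 mm; over socket_left when home
- hole_right (a point): The same for the right cut-out, at card y = -50 mm
- resin_bottle: Bystander: loose bottle 66 mm across, 140 mm tall; origin at the centre of its underside
- hardener_jar: Bystander: loose amber jar 70 mm across, 90 mm tall; origin at the centre of its underside
- valve: Bystander: loose red and aluminium dispensing valve, 50 x 50 x 100 mm; origin at the centre of its underside
There are look-alikes about, which are no part of the job. What is meant by the card is not turquoise, and is the larger of those in its own colour.

How it is judged (in metres and radians):
On the way, in this order (a step that is already met when the one before it is completed fails the run):
1. the lever is raised and the rings are open (value of joint lever above 0.7 rad and value of joint rings above 0.6 rad), for 0.2 s.
2. the card is home under the open rings (value of joint rings above 0.6 rad and horizontal distance between hole_left and socket_left below 0.006 m and horizontal distance between hole_right and socket_right below 0.006 m), for 0.2 s.
3. the lever is pressed fully down (value of joint lever below 0.05 rad and value of joint rings below 0.06 rad), for 0.2 s.
At the end, for the whole second after the job is handed in: The lever is down (within 0.05 rad of its end stop) and the rings closed (below 0.06 rad), both cut-outs of the card are within 6 mm of their ring sockets, the card lies flat on the board (within 4 mm and 0.05 rad) and at rest (all of step 3 and horizontal distance between hole_left and socket_left below 0.006 m and horizontal distance between hole_right and socket_right below 0.006 m and z of card in the frame of file below 0.01 m and angle between card's own z axis and vertical below 0.05 rad and linear speed of card below 0.02 m/s); the robot touches nothing.
It fails at once if the bottle, the jar or the valve is moved by more than 20 mm (distance of any of resin_bottle, hardener_jar, valve from where it was at the start of the episode above 0.02 m).
It fails at once if the card is not kept flat: tipped by more than 0.2 rad or lifted more than 15 mm off the board (angle between card's own z axis and vertical above 0.2 rad or z of card in the frame of file above 0.021 m).
It fails at once if not gentle: the robot pushes the card with more than 50 N (contact force between the arm and card above 50 N).
It fails at once if not gentle: the closing rings bear on the card with more than 35 N (contact force between rings and card above 35 N).
It also fails if it takes over 58 s, if anything falls off the work surface, if the arm or the gripper's body presses on something with over 40 N, if the wrist force passes 120 N, or if a joint passes its speed limit or range.

## Robot

A 6-joint arm with a two-finger parallel gripper is mounted at the origin on the work surface. World frame = base frame: x ahead of the robot, y to its left, z up, the work surface at z = 0. Lengths are in m, angles in degrees, forces in N, time in s.
With the tool pointing down it reaches from about 0.25 to 0.725 m from the base axis. Payload 9.7 kg.
Tool frame: the origin (TCP) lies midway between the tips of the shut fingers; the grasp point (between the pads) lies 19 mm behind it; z points along the fingers, x is the direction in which the jaws open and shut, and the axes are right-handed (so a half turn about z gives the same grasp; the last joint's range is limited). The gripper opens to 85 mm and grips with 20 to 120 N. Pads are 22 mm wide; open, the fingers measure 114 mm over their backs; the gripper's body (76 mm by 85 mm) begins 54 mm behind the grasp point. The pads swing forward as they close: fully open they stand 13 mm farther back than shut.
Start: joints at [77.12, 4.979, 10.078, 95.1, 0, 90], TCP at [0.123, 0.536, 0.231] pointing down, gripper open.
Joint ranges: [-179.16, 179.16], [-48.56, 103.87], [-65.8, 70.77], [-126.05, 130.52], [-82.76, 87.17], [-180, 180]. Speed limits (degrees/s): [127.2, 127.2, 147.25, 180, 180, 180].

## Interface

Orientations are given as [roll, pitch, yaw] about the fixed x, y, z axes, in that order (R = Rz(yaw) Ry(pitch) Rx(roll)).
In Python, from workcell import sensors, camera, get_calibration, bot, recognise, place_of gives the robot as it stands. The module is installed in compiled form; this text tells all that it offers.
- The arm moves only by the tool send_rows, never from a script. Its argument "plan" is a list of rows, each a list of 3 entries, a list of its own where there are three numbers: the shift along the tool's x, y, z normalised to -1 to 1, where 1 is 0.3 m, then the turn, a rotation vector about the tool's x, y, z normalised to -1 to 1, where 1 is pi rad, then the closure, from -1 (fully open) to 1 (shut). In form: [[[x, y, z], [rx, ry, rz], claw], ...]. A call has 1 to 10 rows; each row is the pose to reach, as a shift and turn from the pose commanded when the call began, along the tool's axes at that moment, turning the shorter way round; what a row does not reach only later rows make up. A row lasts 1/10 s, in which the tool goes at most 50 mm and 8.59 degrees, less where a joint would pass 70% of its speed; a pose out of reach is approached as far as the arm can. A call with a number of a shift or a turn outside -1 to 1 is refused whole. A call with a gripper value outside its range is refused whole. The fingers move at their own pace and stop on an object; "force" is the grip in N (left out, the last holds). Time passes only in rows, so rows that repeat a pose let the fingers close. It gives the time, the measured TCP pose, the force and the opening at its end, in the units of the state.
- sensors.get_obs(): the state, without advancing time (a new reading comes with each control period).
- camera(name): name is "side" or "top" or "wrist"; returns the picture (480x640x3 uint8, blue, green, red); there is no depth.
- get_calibration(name): a dict with "fx", "fy", "cx", "cy" (pixels), "R" (3x3) and "t" (3): a world point X has camera coordinates R X + t. Camera axes: x right, y down, z forward; pixel columns grow to the right and rows downward; lengths in m; the calibration is good to about 2 mm. A picture is of the moment at which its call begins: read the wrist's pose just before it. get_calibration takes no time and is no camera call; for the wrist camera it gives the pose at the moment of the call.
- bot.job_done(): hands the job in, once; it reports no verdict.
Trained networks look in the newest picture that a camera, given by its name, has taken for a name from the list of things; names that differ only in an ending like _2 or _b are one class to them, and where a whole thing is asked for, a point or a joint stands for the part that bears it (a point fixed in the world has none). Each returns a list of dicts, best first, with "p" (0 to 1); they miss things now and then, are a little off and sometimes report something else, mostly with a low value. They report only what shows in the picture. A call takes as long as a camera call. They do not tell look-alikes from the thing itself.
- recognise(label, camera): "point" ([column, row] in pixels, amid what is visible of it).
- place_of(label, camera): "point" ([column, row] in pixels: a listed point, or the origin of a listed thing).
The state is a dict: "time": time; "q": joint angles; "qd": joint speeds; "joint_efforts": joint torques, N m; "ee_pos": TCP position; "tcp_rot": TCP orientation; "wrist_force": force on the tool from outside, world axes, zero at the start; "torque": the same for the moment, N m; "opening": finger opening in m.
Only numpy, scipy, OpenCV 4.12 (cv2) and the standard library are available. Lean on these libraries where they do the work, as an engineer would, in place of code of your own. Each camera call takes 0.05 s, during which the arm holds its last target. There are 200 camera calls.

## Working session

There is one attempt and no reset: what is moved stays moved. The work goes in short steps, Python scripts to look and compute and a tool call to move; the robot and the scene stay as the last step left them, time stands still between calls to the robot, and variables do not carry over. Pictures are saved under pics/ and viewed, on a budget of 10 in all, crops included, one or two more only if the job needs it, and the job is handed in when it is done.

Besides the shell and the picture viewer there is one more tool, called after ">>>" by a JSON object that holds its "api" and its "payload". send_rows: Moves the arm, as the interface text tells. Scaled input: -1 to 1 covers 0.3 m each way for a shift and pi rad each way for a turn. Its arguments: {"type":"object","properties":{"plan":{"type":"array"},"force":{"type":"number"}},"required":["plan"]}

```bash
mkdir -p pics; cat > h.py <<'E'
import numpy as np, cv2
from workcell import sensors, camera, get_calibration, bot, recognise, place_of
from scipy.spatial.transform import Rotation as Ro
def ray(c,p):
    k=get_calibration(c);R=np.array(k['R']);t=np.array(k['t'])
    d=R.T@np.array([(p[0]-k['cx'])/k['fx'],(p[1]-k['cy'])/k['fy'],1]);return -R.T@t,d
def atz(c,p,z):
    o,d=ray(c,p);return o+d*(z-o[2])/d[2]
def proj(c,X):
    k=get_calibration(c);x=np.array(k['R'])@np.array(X)+np.array(k['t'])
    return [k['fx']*x[0]/x[2]+k['cx'],k['fy']*x[1]/x[2]+k['cy']]
E
python3 - <<'E'
from h import *
print(sensors.get_obs())
Z=dict(file=0,hinge=.036,stop=.006,fence=.006,lever_end=.047,card=.006,socket_left=.006,socket_right=.006,hole_left=.006,hole_right=.006,resin_bottle=0,hardener_jar=0,valve=0)
for c in ['top','side']:
    im=camera(c);cv2.imwrite(f'pics/{c}0.png',im)
    for n,z in Z.items():
        for r in place_of(n,c)[:3]:
            if r['p']>.2: print(c,n,round(r['p'],2),np.round(r['point'],0),atz(c,r['point'],z).round(4))
E
```

```text
{'time': 0.0, 'q': array([ 7.71216364e+01,  5.01197564e+00,  1.00339754e+01,  9.51012762e+01,
       -4.19519589e-04,  8.99997950e+01]), 'qd': array([-0.00494561, -0.02522397,  0.01021152, -0.05807316, -0.06695088,
        0.01672774]), 'joint_efforts': array([ 2.11772473e-03, -5.20382309e+01,  4.64808798e+01,  1.59733160e-02,
        1.73679173e-04,  6.67503983e-06]), 'ee_pos': array([0.12253273, 0.53592655, 0.2305704 ]), 'tcp_rot': array([1.79999581e+02, 7.92764218e-02, 7.71218415e+01]), 'wrist_force': array([ 0.37417598, -1.09258818,  0.0719309 ]), 'torque': array([ 0.04311764, -0.10320273,  0.01833421]), 'opening': 0.08542011272336693}
top hinge 0.63 [323. 241.] [ 0.5497 -0.0073  0.036 ]
top stop 0.71 [320. 232.] [ 0.5711 -0.0026  0.006 ]
top fence 0.89 [275. 206.] [0.6226 0.084  0.006 ]
top lever_end 0.78 [330. 282.] [ 0.474  -0.0178  0.047 ]
top card 0.97 [326. 185.] [ 0.6625 -0.0146  0.006 ]
top card 0.85 [183. 171.] [0.6955 0.2639 0.006 ]
top card 0.67 [443. 203.] [ 0.6213 -0.2411  0.006 ]
top socket_left 0.65 [293. 222.] [0.5908 0.0502 0.006 ]
top socket_left 0.43 [322. 240.
[... 1111 characters left out ...]
6604 -0.0072  0.006 ]
side card 0.73 [336. 189.] [0.7028 0.2766 0.006 ]
side socket_left 0.94 [331. 243.] [0.5942 0.0395 0.006 ]
side socket_right 0.72 [347. 265.] [ 0.5969 -0.0517  0.006 ]
side hole_left 0.83 [325. 183.] [0.6854 0.3163 0.006 ]
side hole_left 0.8 [391. 309.] [ 0.6262 -0.2208  0.006 ]
side hole_left 0.55 [347. 239.] [0.6382 0.0429 0.006 ]
side hole_right 0.81 [381. 330.] [ 0.5797 -0.267   0.006 ]
side hole_right 0.71 [342. 206.] [0.685  0.1867 0.006 ]
side hole_right 0.57 [370. 260.] [ 0.6531 -0.0555  0.006 ]
side resin_bottle 0.84 [275. 186.] [0.5484 0.3684 0.    ]
side hardener_jar 0.72 [248. 197.] [0.4587 0.3345 0.    ]
side valve 0.97 [364. 378.] [ 0.502  -0.3574  0.    ]
```

View pics/top0.png

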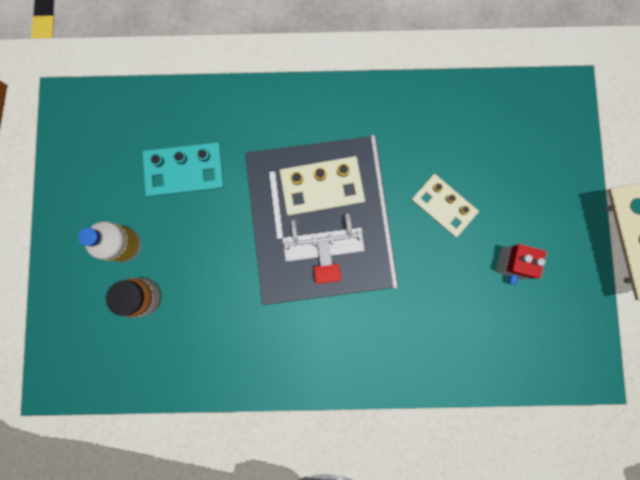

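```bash
python3 - <<'E'
from h import *
im=cv2.imread('pics/top0.png')[140:300,240:400];cv2.imwrite('pics/crop0.png',cv2.resize(im,(600,600),interpolation=2))
for c in ['top','side']:
    k=get_calibration(c);print(c,k['fx'],-np.array(k['R']).T@np.array(k['t']))
E
```

```text
top 452.6314430306296 [ 0.46214531 -0.01032122  0.86747601]
side 519.0055137757132 [ 0.21772046 -0.90868169  0.76253049]
```

View pics/crop0.png

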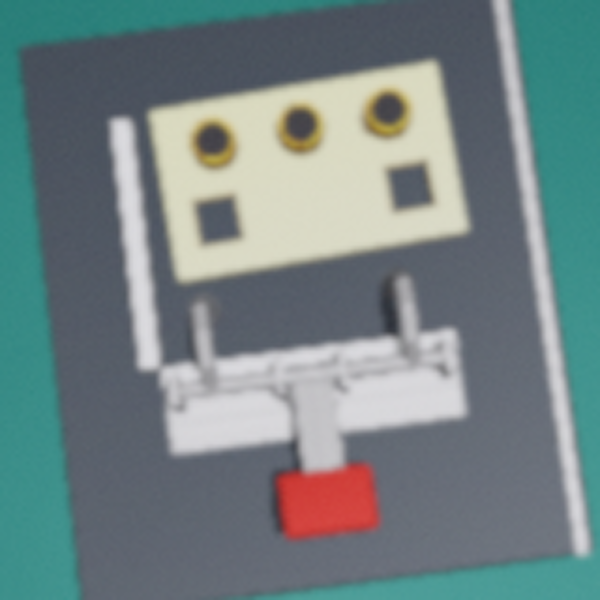

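The candidates for the card are cream large (322,184) on the file, cream small (446,204) and turquoise (182,168). The description (not turquoise, the larger cream one) picks the one at (322,184), and the crop confirms it: three cups and two cut-outs. Next I fit the poses.

```bash
cat >> h.py <<'E'
def fit(loc,w):
    loc=np.array(loc,float);w=np.array(w)[:,:2];a=loc-loc.mean(0);b=w-w.mean(0)
    th=np.arctan2((a[:,0]*b[:,1]-a[:,1]*b[:,0]).sum(),(a*b).sum())
    R=np.array([[np.cos(th),-np.sin(th)],[np.sin(th),np.cos(th)]]);t=w.mean(0)-R@loc.mean(0)
    return t,th,np.linalg.norm(loc@R.T+t-w,axis=1)
E
python3 - <<'E'
from h import *
im=cv2.imread('pics/top0.png');hsv=cv2.cvtColor(im,cv2.COLOR_BGR2HSV)
# card mask
m=cv2.inRange(hsv,(15,20,140),(40,140,255));m[:,:270]=0;m[:,375:]=0;m[:150]=0;m[:216+0]=m[:216];m[217:]=0
m=cv2.morphologyEx(m,cv2.MORPH_OPEN,np.ones((3,3)))
cs=max(cv2.findContours(m,0,1)[0],key=cv2.contourArea)
print('cardrect',cv2.minAreaRect(cs))
crop=lambda l:[[240+(x+.5)/3.75-.5,140+(y+.5)/3.75-.5] for x,y in l]
C=[atz('top',p,.014) for p in crop([(148,108),(437,60),(470,232),(180,283)])]
L=[(.045,.075),(.045,-.075),(-.045,-.075),(-.045,.075)]
print('card',fit(L,C))
B=[atz('top',p,.006) for p in [(246.5,152),(262,303.5)]]+[atz('top',p,.006) for p in crop([(490,0)])]
print('board left edge',B[0],B[1],np.arctan2(*(B[0]-B[1])[[1,0]]))
# joint file from nets both cams
for c,P in dict(top=dict(hinge=(323,241),stop=(320,232),fence=(275,206),lever_end=(330,282),socket_left=(293,222),socket_right=(346,216)),side=dict(stop=(325,256),fence=(338,233),lever_end=(290,252),socket_left=(331,243),socket_right=(347,265))).items():
    loc=dict(hinge=(0,0,.036),stop=(.015,0,.006),fence=(.08,.075,.006),lever_end=(-.0792,0,.047),socket_left=(.043,.05,.006),socket_right=(.043,-.05,.006))
    print(c,fit([loc[n][:2] for n in P],[atz(c,P[n],loc[n][2]) for n in P]))
B=[atz('top',p,.006) for p in [(246.5,152),(262,303.5),(394.5,288.5),(374,136.5)]]
print('boardfit',fit([(.195,.13),(-.105,.13),(-.105,-.13),(.195,-.13)],B))
E
```

```text
cardrect ((321.4597473144531, 185.2718048095703), (47.38546371459961, 79.01438903808594), 79.99201965332031)
card (array([ 0.66038419, -0.00763261]), np.float64(0.15429730511145498), array([0.00198833, 0.00073966, 0.00118854, 0.00131532]))
board left edge [0.73146137 0.13914277 0.006     ] [0.43687424 0.10986869 0.006     ] 0.09904807300541947
top (array([ 0.55295475, -0.00594389]), np.float64(0.13964074003968813), array([0.00357779, 0.00316553, 0.0046588 , 0.00178265, 0.00224525,
       0.00381199]))
side (array([ 0.55108394, -0.00601312]), np.float64(0.0442682761206021), array([0.0050304 , 0.00191557, 0.00270084, 0.00589494, 0.00176309]))
boardfit (array([ 0.55164202, -0.00522481]), np.float64(0.09766443256701111), array([0.00432432, 0.00471056, 0.00426592, 0.00393756]))
```

```bash
cat >> h.py <<'E'
F=np.array([.551,-.006]);FY=.098
def fw(x,y): # file->world
    c,s=np.cos(FY),np.sin(FY);return F+[c*x-s*y,s*x+c*y]
def rows(pts,pos=None,rpy=None):
    """pts: (x,y,z,roll,pitch,yaw) world -> normalised shift, turn"""
    o=sensors.get_obs();pos=o['ee_pos'] if pos is None else np.array(pos);R=Ro.from_euler('xyz',o['tcp_rot'] if rpy is None else rpy,degrees=True)
    for p in pts:
        s=R.inv().apply(np.array(p[:3])-pos)/.3;t=(R.inv()*Ro.from_euler('xyz',p[3:],degrees=True)).as_rotvec()/np.pi
        print(p,'->',s.round(4).tolist(),t.round(4).tolist())
def file_rows(pts,**k): # file x,y, world z, yaw rel. to file (deg), pitch tilt
    rows([(*fw(x,y).round(4),z,180,pt,round(np.degrees(FY),2)+w) for x,y,z,w,pt in pts],**k)
E
python3 - <<'E'
from h import *
x,y=fw(-.064,0);print(x,y)
rows([(.33,.28,.23,180,0,77.12)])
rows([(x,y,.2,180,0,95.6)],pos=(.33,.28,.23),rpy=(180,0,77.12))
E
```

```text
0.4873070821138854 -0.01226196543847535
(0.33, 0.28, 0.23, 180, 0, 77.12) -> [-0.6783, 0.8643, 0.0043] [0.0, -0.0, -0.0]
(np.float64(0.4873070821138854), np.float64(-0.01226196543847535), 0.2, 180, 0, 95.6) -> [-0.8328, 0.7283, 0.1] [0.0, 0.0, -0.1027]
```

>>> {"api": "send_rows", "payload": {"plan": [[[-0.678,0.864,0],[0,0,0],-1],[[-0.678,0.864,0],[0,0,0],-1],[[-0.678,0.864,0],[0,0,0],-1],[[-0.678,0.864,0],[0,0,0],-1],[[-0.678,0.864,0],[0,0,0],-1],[[-0.678,0.864,0],[0,0,0],-1],[[-0.678,0.864,0],[0,0,0],-1],[[-0.678,0.864,0],[0,0,0],-1],[[-0.678,0.864,0],[0,0,0],-1]]}}

```text
time: 2.3
ee_pos: [0.3302, 0.2798, 0.2314]
tcp_rot: [-180.0, -0.0, 77.0]
wrist_force: [0.7, -0.1, 0.1]
opening: 0.0855
```

>>> {"api": "send_rows", "payload": {"plan": [[[-0.83,0.73,0.1],[0,0,-0.103],-1],[[-0.83,0.73,0.1],[0,0,-0.103],-1],[[-0.83,0.73,0.1],[0,0,-0.103],-1],[[-0.83,0.73,0.1],[0,0,-0.103],-1],[[-0.83,0.73,0.1],[0,0,-0.103],-1],[[-0.83,0.73,0.1],[0,0,-0.103],-1],[[-0.83,0.73,0.1],[0,0,-0.103],-1],[[-0.83,0.73,0.1],[0,0,-0.103],-1],[[-0.83,0.73,0.1],[0,0,-0.103],-1]]}}

```text
time: 3.2
ee_pos: [0.488, -0.0111, 0.2007]
tcp_rot: [-179.9, -0.0, 95.6]
wrist_force: [-0.7, 0.3, 0.2]
opening: 0.0854
```

```bash
python3 - <<'E'
from h import *
o=sensors.get_obs();print(o['time'],o['ee_pos'],o['tcp_rot'],o['q'])
im=camera('wrist');cv2.imwrite('pics/w1.png',im)
k=get_calibration('wrist');print(-np.array(k['R']).T@np.array(k['t']))
for n,z in dict(hinge=.036,stop=.006,fence=.006,lever_end=.047,socket_left=.006,socket_right=.006,card=.006,hole_left=.006,hole_right=.006).items():
    for r in place_of(n,'wrist')[:2]:
        if r['p']>.3: print(n,round(r['p'],2),np.round(r['point']),atz('wrist',r['point'],z).round(4))
print(proj('wrist',[*fw(-.079,0),.047]),proj('wrist',[*fw(0,0),.036]),proj('wrist',[*fw(.015,0.075),.02]))
E
```

```text
3.2 [ 0.48800106 -0.01111955  0.20073643] [-1.79922783e+02 -3.09411808e-02  9.56101946e+01] [-1.31780587e+00 -3.93441787e+00 -2.29518665e+00  9.17196168e+01
  2.14011455e-02 -6.92803631e+00]
[ 0.4111953  -0.01882314  0.3432971 ]
hinge 0.78 [314. 290.] [ 0.5539 -0.007   0.036 ]
stop 0.73 [318. 288.] [ 0.5655 -0.0015  0.006 ]
fence 0.67 [395. 351.] [0.6257 0.0797 0.006 ]
fence 0.6 [317. 289.] [ 0.5672 -0.0029  0.006 ]
lever_end 0.7 [313. 198.] [ 0.4735 -0.0149  0.047 ]
socket_left 0.68 [367. 319.] [0.5937 0.0471 0.006 ]
socket_right 0.68 [260. 321.] [ 0.6059 -0.0535  0.006 ]
card 0.82 [ 60. 314.] [ 0.6176 -0.2425  0.006 ]
card 0.68 [302. 379.] [ 0.6671 -0.0086  0.006 ]
hole_left 0.76 [352. 356.] [0.635  0.0379 0.006 ]
hole_left 0.64 [100. 330.] [ 0.6308 -0.2065  0.006 ]
hole_right 0.62 [251. 366.] [ 0.657  -0.0611  0.006 ]
hole_right 0.59 [ 38. 280.] [ 0.5832 -0.2596  0.006 ]
[np.float64(316.4485289445884), np.float64(196.58223452753137)] [np.float64(316.4225915180158), np.float64(286.35967930658086)] [np.float64(400.5815776750734), np.float64(294.3237843160066)]
```

View pics/w1.png

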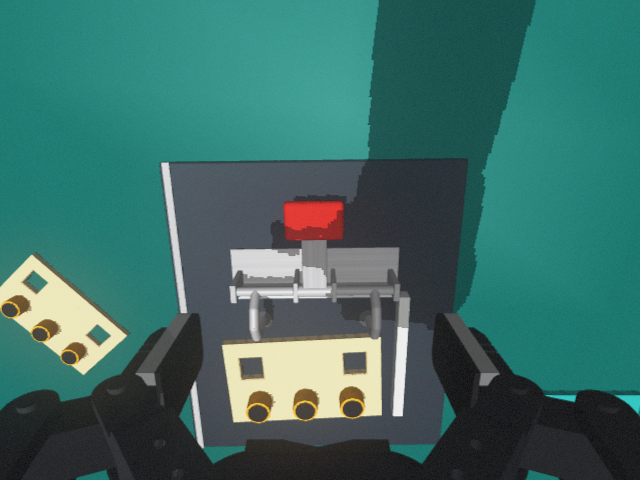

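The picture shows the red grip centred at (314,220), the hinge bar level at row 293, and the fence at column 402. The file fit holds to about 2 mm. I'll descend, grip the lever and lift it.

>>> {"api": "send_rows", "payload": {"plan": [[[-0.007,0,0.15],[0,0,0],-1],[[-0.007,0,0.3],[0,0,0],-1],[[-0.007,0,0.43],[0,0,0],-1],[[-0.007,0,0.53],[0,0,0],-1],[[-0.007,0,0.58],[0,0,0],-1],[[-0.007,0,0.58],[0,0,0],-1],[[-0.007,0,0.58],[0,0,0],0.5],[[-0.007,0,0.58],[0,0,0],0.5],[[-0.007,0,0.58],[0,0,0],0.5],[[-0.007,0,0.58],[0,0,0],0.5]], "force": 30}}

```text
time: 4.7
ee_pos: [0.4892, -0.0138, 0.0291]
tcp_rot: [179.8, 0.1, 95.7]
wrist_force: [0.1, -1.4, 6.1]
opening: 0.0447
```

```bash
sed -i 's/^F=np.array.*;/F=np.array([.552,-.007]);/' h.py; python3 - <<'E'
from h import *
o=sensors.get_obs();print(o)
E
```

```text
{'time': 4.7, 'q': array([-1.59521875e+00, -2.39060081e+00, -1.98619672e+01,  7.23680631e+01,
       -3.07161938e-02, -7.26201263e+00]), 'qd': array([-0.18111381,  0.01994791, -0.07775738, -0.06253363,  0.04411749,
       -0.05649953]), 'joint_efforts': array([  0.55171749, -40.28192997,  43.29896092,  -0.4030579 ,
         0.45248483,   0.19049766]), 'ee_pos': array([ 0.48919061, -0.01377632,  0.02911183]), 'tcp_rot': array([1.79844600e+02, 5.07668958e-02, 9.56666820e+01]), 'wrist_force': array([ 0.12585324, -1.36722951,  6.12356807]), 'torque': array([-0.34755362,  0.24397494,  0.16979181]), 'opening': 0.04473319954809116}
```

>>> {"api": "send_rows", "payload": {"plan": [[[0,0.005,-0.025],[0,0,0],0.5],[[0,0.012,-0.05],[0,0,0],0.5],[[0,0.023,-0.075],[0,0,0],0.5],[[0,0.037,-0.1],[0,0,0],0.5],[[0,0.053,-0.12],[0,0,0],0.5],[[0,0.065,-0.13],[0,0,0],0.5],[[0,0.065,-0.13],[0,0,0],0.5],[[0,0.065,-0.13],[0,0,0],-1],[[0,0.065,-0.13],[0,0,0],-1],[[0,0.065,-0.13],[0,0,0],-1]]}}

```text
time: 5.7
ee_pos: [0.5073, -0.0114, 0.066]
tcp_rot: [-180.0, -0.0, 95.7]
wrist_force: [-0.6, -0.7, -0.0]
opening: 0.0851
```

>>> {"api": "send_rows", "payload": {"plan": [[[0,-0.03,-0.08],[0,0,0],-1],[[0,-0.1,-0.22],[0,0,0],-1],[[0,-0.15,-0.38],[0,0,0],-1],[[0,-0.15,-0.45],[0,0,0],-1],[[0,-0.15,-0.45],[0,0,0],-1]]}}

```text
time: 6.2
ee_pos: [0.4637, -0.016, 0.2049]
tcp_rot: [179.7, 0.0, 95.7]
wrist_force: [0.9, -0.8, -1.2]
opening: 0.0853
```

```bash
python3 - <<'E'
from h import *
o=sensors.get_obs();print(o['time'],o['ee_pos'],o['tcp_rot'],o['wrist_force'])
im=camera('wrist');cv2.imwrite('pics/w2.png',im)
a=.94
print('lever end if up',proj('wrist',[*fw(-.08*np.cos(a),0),.036+.08*np.sin(a)]))
for n,z in dict(lever_end=.1,card=.006,hole_left=.014,hole_right=.014,socket_left=.006,socket_right=.006).items():
    for r in place_of(n,'wrist')[:2]:
        if r['p']>.3: print(n,round(r['p'],2),np.round(r['point']),atz('wrist',r['point'],z).round(4))
for n,P in dict(stopL=(.015,.075,.02),stopR=(.015,-.075,.02),fnear=(.015,.075,.02),ffar=(.145,.075,.02)).items(): print(n,np.round(proj('wrist',[*fw(*P[:2]),P[2]]),1))
E
```

```text
6.2 [ 0.46370687 -0.01601464  0.20493568] [1.79672237e+02 2.74000497e-02 9.56564298e+01] [ 0.85474214 -0.83855251 -1.18678199]
lever end if up [np.float64(318.58543955550425), np.float64(296.31184416917074)]
lever_end 0.96 [318. 298.] [ 0.505  -0.0119  0.1   ]
card 0.71 [ 72. 331.] [ 0.6078 -0.2375  0.006 ]
card 0.61 [305. 394.] [ 0.6574 -0.0097  0.006 ]
hole_left 0.75 [110. 352.] [ 0.6204 -0.1981  0.014 ]
hole_right 0.76 [256. 384.] [ 0.6428 -0.0585  0.014 ]
hole_right 0.61 [ 48. 300.] [ 0.571  -0.2509  0.014 ]
socket_left 0.82 [370. 338.] [0.5867 0.0463 0.006 ]
socket_right 0.77 [267. 337.] [ 0.5951 -0.0515  0.006 ]
socket_right 0.46 [351. 372.] [0.6261 0.0331 0.006 ]
stopL [400.6 322.3]
stopR [235.4 322.3]
fnear [400.6 322.3]
ffar [392.3 437. ]
```

View pics/w2.png

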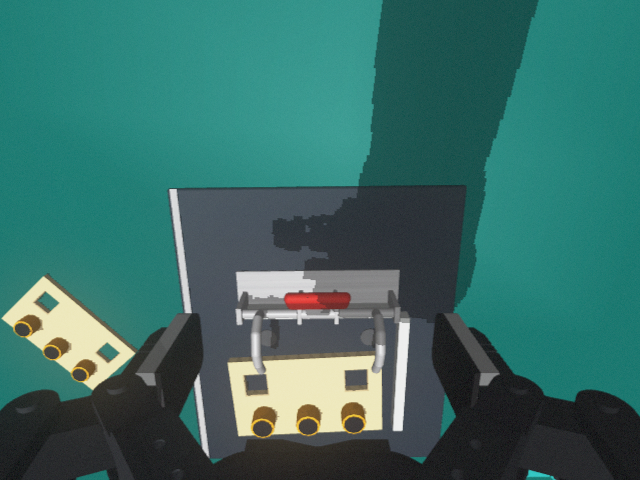

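The picture shows the lever up (red edge at (318,300), where I predicted it) and the rings open. The card is still loose at (305,395). Plan: push +y on the right cup's side, which squares the card against the fence, then push -x with both spread fingers behind the outer cups.

```bash
cat >> h.py <<'E'
def wf(p):
    d=np.array(p[:2])-F;c,s=np.cos(FY),np.sin(FY);return np.array([c*d[0]+s*d[1],-s*d[0]+c*d[1]])
E
python3 - <<'E'
from h import *
L=[(-.045,-.075),(-.045,.075),(.045,.075),(.045,-.075)]
C=[[*wf(atz('wrist',p,.014)),0] for p in [(229,361),(381,354),(382.5,429),(237,437)]]
t,th,r=fit(L,C);print('card in file',t,th,r)
C=[[*wf(atz('wrist',p,.032)),0] for p in [(262,430),(307,426.5),(354,424)]]
print('cups tops',np.round(C,4))
print('fence top edge',[wf(atz('wrist',p,.02)) for p in [(400,320),(394,430)]])
file_rows([(.10,-.095,.2,90,0)])
file_rows([(.13,-.095,.10,90,0),(.13,-.095,.020,90,0)])
E
```

```text
card in file [ 0.10088802 -0.01056162] 0.05626862093838704 [0.00289664 0.00189834 0.00144627 0.00065197]
cups tops [[ 0.1249 -0.0539  0.    ]
 [ 0.1207 -0.0105  0.    ]
 [ 0.1178  0.0346  0.    ]]
fence top edge [array([0.01266103, 0.07433588]), array([0.13620382, 0.07617412])]
(np.float64(0.6608), np.float64(-0.0918), 0.2, 180, 0, np.float64(95.61)) -> [-0.3168, 0.6332, -0.0013] [-0.0007, -0.0001, 0.0003]
(np.float64(0.6907), np.float64(-0.0888), 0.1, 180, 0, np.float64(95.61)) -> [-0.3168, 0.7341, 0.3319] [-0.0007, -0.0001, 0.0003]
(np.float64(0.6907), np.float64(-0.0888), 0.02, 180, 0, np.float64(95.61)) -> [-0.3169, 0.7346, 0.5985] [-0.0007, -0.0001, 0.0003]
```

>>> {"api": "send_rows", "payload": {"plan": [[[-0.1,0.2,0],[0,0,0],1],[[-0.2,0.35,0],[0,0,0],1],[[-0.3,0.5,0],[0,0,0],1],[[-0.317,0.64,0.05],[0,0,0],1],[[-0.317,0.717,0.15],[0,0,0],1],[[-0.317,0.717,0.3],[0,0,0],1],[[-0.317,0.717,0.43],[0,0,0],1],[[-0.317,0.717,0.54],[0,0,0],1],[[-0.317,0.717,0.595],[0,0,0],1],[[-0.317,0.717,0.595],[0,0,0],1]]}}

```text
time: 7.55
ee_pos: [0.6845, -0.0893, 0.0196]
tcp_rot: [-179.7, -0.1, 95.7]
wrist_force: [0.9, -0.8, -0.2]
opening: 0.0003
```

>>> {"api": "send_rows", "payload": {"plan": [[[0.013,0,0],[0,0,0],1],[[0.026,0,0],[0,0,0],1],[[0.036,0,0],[0,0,0],1],[[0.044,0,0],[0,0,0],1],[[0.052,0,0],[0,0,0],1],[[0.06,0,0],[0,0,0],1],[[0.068,0,0],[0,0,0],1],[[0.072,0,0],[0,0,0],1],[[0.072,0,0],[0,0,0],1]]}}

```text
time: 8.45
ee_pos: [0.6842, -0.068, 0.0231]
tcp_rot: [180.0, 0.0, 95.7]
wrist_force: [0.4, -1.3, 1.8]
opening: -0.0001
```

```bash
python3 - <<'E'
from h import *
o=sensors.get_obs();print(o['time'],o['ee_pos'],o['tcp_rot'],wf(o['ee_pos']),o['wrist_force'],o['torque'])
im=camera('top')[140:300,240:400];cv2.imwrite('pics/t3.png',cv2.resize(im,(600,600),interpolation=2))
E
```

```text
8.45 [ 0.68424396 -0.06796987  0.02307164] [1.79970217e+02 1.31382958e-02 9.56608820e+01] [ 0.12564395 -0.0736165 ] [ 0.39366215 -1.29370699  1.81072332] [-0.24949201 -0.10707658 -0.01440699]
```

View pics/t3.png

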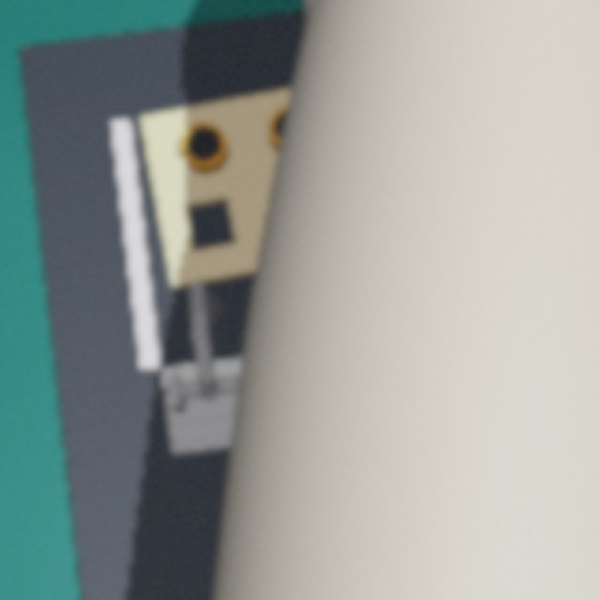

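>>> {"api": "send_rows", "payload": {"plan": [[[0.005,0,0],[0,0,0],1],[[0.01,0,0],[0,0,0],1],[[0.014,0,0],[0,0,0],1],[[0.018,0,0],[0,0,0],1],[[0.02,0,0],[0,0,0],1]]}}

```text
time: 9.0
ee_pos: [0.6836, -0.0626, 0.023]
tcp_rot: [180.0, 0.1, 95.6]
wrist_force: [1.7, -7.3, 2.4]
opening: -0.0004
```

```bash
python3 - <<'E'
from h import *
o=sensors.get_obs();print(o['time'],o['ee_pos'],o['tcp_rot'],wf(o['ee_pos']),o['wrist_force'],o['torque'])
im=camera('top')[140:300,240:400];cv2.imwrite('pics/t4.png',cv2.resize(im,(600,600),interpolation=2))
E
```

```text
9.0 [ 0.6835791  -0.06257177  0.02298139] [1.79987602e+02 8.07386239e-02 9.56369940e+01] [ 0.12551044 -0.06817925] [ 1.71216672 -7.30636976  2.39172788] [-1.36990017 -0.20384412 -0.04166541]
```

View pics/t4.png

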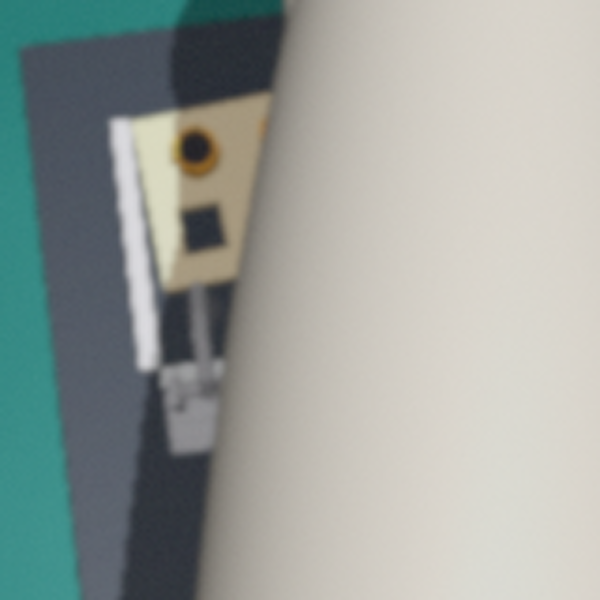

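```bash
python3 - <<'E'
from h import *
file_rows([(.1255,-.085,.023,90,0),(.1255,-.085,.09,90,0),(.163,-.0,.09,90,0),(.163,-.0,.008,90,0)])
E
```

```text
(np.float64(0.6852), np.float64(-0.0793), 0.023, 180, 0, np.float64(95.61)) -> [-0.0558, -0.0001, 0.0001] [0.0001, 0.0005, 0.0001]
(np.float64(0.6852), np.float64(-0.0793), 0.09, 180, 0, np.float64(95.61)) -> [-0.0561, -0.0, -0.2233] [0.0001, 0.0005, 0.0001]
(np.float64(0.7142), np.float64(0.0089), 0.09, 180, 0, np.float64(95.61)) -> [0.227, 0.125, -0.2237] [0.0001, 0.0005, 0.0001]
(np.float64(0.7142), np.float64(0.0089), 0.008, 180, 0, np.float64(95.61)) -> [0.2274, 0.125, 0.0497] [0.0001, 0.0005, 0.0001]
```

>>> {"api": "send_rows", "payload": {"plan": [[[-0.04,0,-0.01],[0,0,0],1],[[-0.06,0,-0.1],[0,0,0],1],[[-0.056,0,-0.22],[0,0,0],0],[[0.08,0.08,-0.22],[0,0,0],-1],[[0.227,0.125,-0.22],[0,0,0],-1],[[0.227,0.125,-0.22],[0,0,0],-1],[[0.227,0.125,-0.15],[0,0,0],-1],[[0.227,0.125,-0.05],[0,0,0],-1],[[0.227,0.125,0.03],[0,0,0],-1],[[0.227,0.125,0.05],[0,0,0],-1]]}}

```text
time: 10.05
ee_pos: [0.7119, 0.009, 0.0039]
tcp_rot: [-179.7, -0.1, 95.7]
wrist_force: [-0.6, 0.4, -0.6]
opening: 0.0856
```

```bash
python3 - <<'E'
from h import *
o=sensors.get_obs();print(o['time'],o['ee_pos'],o['tcp_rot'],wf(o['ee_pos']),o['wrist_force'],o['opening'])
im=camera('wrist');cv2.imwrite('pics/w5.png',im)
E
```

```text
10.05 [0.71187511 0.00896896 0.00389503] [-1.79664164e+02 -5.51882405e-02  9.56596192e+01] [0.16067046 0.00024965] [-0.59538423  0.39231693 -0.63551055] 0.08557823058630905
```

View pics/w5.png

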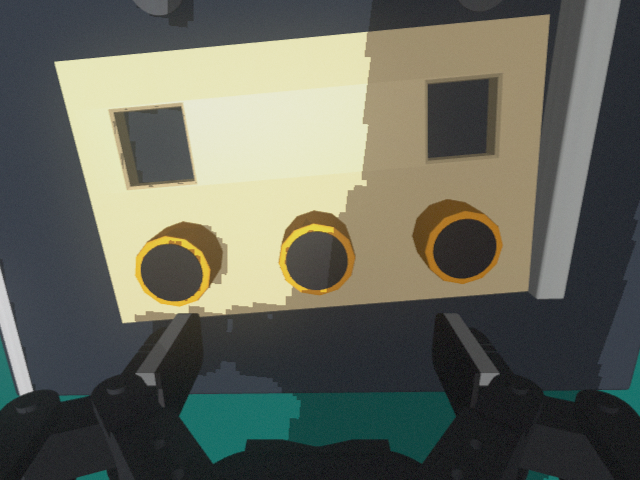

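The picture shows the fingers standing behind the cups: finger columns about 175 and 465, cups at (173,270) and (463,247). The card touches the fence at its far corner. I'll push -x.

>>> {"api": "send_rows", "payload": {"plan": [[[0,-0.02,-0.01],[0,0,0],-1],[[0,-0.04,-0.01],[0,0,0],-1],[[0,-0.058,-0.01],[0,0,0],-1],[[0,-0.076,-0.01],[0,0,0],-1],[[0,-0.094,-0.01],[0,0,0],-1],[[0,-0.112,-0.01],[0,0,0],-1],[[0,-0.128,-0.01],[0,0,0],-1],[[0,-0.144,-0.01],[0,0,0],-1],[[0,-0.16,-0.01],[0,0,0],-1],[[0,-0.17,-0.01],[0,0,0],-1]]}}

```text
time: 11.1
ee_pos: [0.6628, 0.0044, 0.0107]
tcp_rot: [-180.0, 0.0, 95.7]
wrist_force: [2.0, 0.1, 1.2]
opening: 0.0854
```

>>> {"api": "send_rows", "payload": {"plan": [[[0,-0.008,0],[0,0,0],-1],[[0,-0.016,0],[0,0,0],-1],[[0,-0.022,0],[0,0,0],-1],[[0,-0.022,0],[0,0,0],-1]]}}

```text
time: 11.5
ee_pos: [0.6564, 0.0037, 0.0107]
tcp_rot: [-180.0, -0.0, 95.7]
wrist_force: [-0.4, -0.5, 1.2]
opening: 0.0852
```

```bash
python3 - <<'E'
from h import *
o=sensors.get_obs();print(o['time'],o['ee_pos'],o['tcp_rot'],wf(o['ee_pos']),o['wrist_force'],o['torque'],o['opening'])
im=camera('wrist');cv2.imwrite('pics/w6.png',im)
E
```

```text
11.5 [0.65638627 0.0037396  0.0106836 ] [-1.79970259e+02 -3.35607532e-03  9.56584612e+01] [0.10493621 0.00047458] [-0.44868031 -0.45313466  1.15679287] [-0.06548025 -0.1701457   0.04648274] 0.08523099636499895
```

View pics/w6.png

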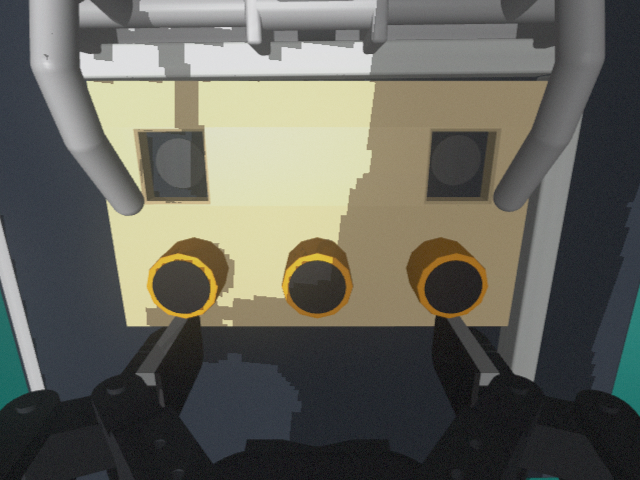

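The picture shows the card square under the open rings. The ring sockets, at (180,162) and (455,160), are visible inside both cut-outs. I'll nudge until the stop resists, then measure.

>>> {"api": "send_rows", "payload": {"plan": [[[0,-0.004,0],[0,0,0],-1],[[0,-0.008,0],[0,0,0],-1],[[0,-0.011,0],[0,0,0],-1],[[0,-0.014,0],[0,0,0],-1],[[0,-0.014,0],[0,0,0],-1]]}}

```text
time: 12.05
ee_pos: [0.6552, 0.0041, 0.0122]
tcp_rot: [179.7, -0.0, 95.7]
wrist_force: [11.6, 3.3, 1.7]
opening: 0.0854
```

```bash
python3 - <<'E'
from h import *
print('before(w6 px not valid now)')
o=sensors.get_obs();print(o['time'],wf(o['ee_pos']),o['wrist_force'],o['ee_pos'])
im=camera('wrist');cv2.imwrite('pics/w7.png',im)
g=cv2.cvtColor(im,cv2.COLOR_BGR2GRAY)
for n in ['hole_left','hole_right','socket_left','socket_right','stop','fence','card']:
    for r in place_of(n,'wrist')[:2]:
        if r['p']>.3:print(n,round(r['p'],2),np.round(r['point']),wf(atz('wrist',r['point'],.006)).round(4))
for n,p in dict(hl=(.043,.05),hr=(.043,-.05)).items():print(n,np.round(proj('wrist',[*fw(*p),.006])))
E
```

```text
before(w6 px not valid now)
12.05 [0.1037729  0.00094023] [11.57345341  3.28602377  1.73600383] [0.65518299 0.00408919 0.01218067]
socket_left 0.73 [450. 161.] [0.044  0.0489]
socket_left 0.31 [315.  12.] [-0.0043 -0.0007]
socket_right 0.56 [176. 165.] [ 0.0455 -0.0516]
stop 0.6 [317.  82.] [0.0172 0.    ]
fence 0.77 [507. 254.] [0.0804 0.0752]
card 0.6 [316. 212.] [ 0.0635 -0.0005]
hl [454. 158.]
hr [180. 158.]
```

The stop contact is confirmed at 11.6 N and the card origin is at file (63,0) mm within error, so the card is home. I'll back off and rise.

>>> {"api": "send_rows", "payload": {"plan": [[[0,0.02,0],[0,0,0],-1],[[0,0.04,0],[0,0,0],-1],[[0,0.04,-0.12],[0,0,0],-1],[[0,0.04,-0.28],[0,0,0],-1],[[0,0.04,-0.43],[0,0,0],0],[[0,-0.1,-0.46],[0,0,0],1],[[0,-0.24,-0.46],[0,0,0],1],[[0,-0.36,-0.46],[0,0,0],1],[[0,-0.36,-0.46],[0,0,0],1],[[0,-0.36,-0.46],[0,0,0],1]]}}

```text
time: 13.45
ee_pos: [0.5448, -0.0074, 0.149]
tcp_rot: [180.0, 0.0, 95.6]
wrist_force: [0.7, -0.3, 0.2]
opening: -0.0001
```

```bash
python3 - <<'E'
from h import *
o=sensors.get_obs();print(o['time'],wf(o['ee_pos']),o['ee_pos'],o['wrist_force'],o['opening'])
im=camera('wrist');cv2.imwrite('pics/w8.png',im)
for n in ['hole_left','hole_right','socket_left','socket_right','card']:
    for r in place_of(n,'wrist')[:2]:
        if r['p']>.3:print(n,round(r['p'],2),np.round(r['point']),wf(atz('wrist',r['point'],.006)).round(4))
P=[(-.010,.110)]+[(-.065*np.cos(a)+.004*np.sin(a)+.011,.036+.065*np.sin(a)+.004*np.cos(a)) for a in (.94,.74,.54,.34,.2,.14)]
file_rows([(round(x,4),0,round(z,4),90,0) for x,z in P])
E
```

```text
13.45 [-0.00722271  0.00029334] [ 0.54478325 -0.00741476  0.1490083 ] [ 0.70960414 -0.32215724  0.23709279] -0.00012964105043970526
hole_left 0.88 [385. 284.] [0.0444 0.0521]
hole_left 0.81 [ 57. 306.] [ 0.0633 -0.206 ]
hole_right 0.85 [256. 290.] [ 0.0494 -0.0482]
hole_right 0.78 [548. 399.] [0.1521 0.1984]
socket_left 0.93 [380. 286.] [0.046 0.049]
socket_right 0.65 [251. 285.] [ 0.0452 -0.0517]
socket_right 0.52 [317. 194.] [-0.0264 -0.0007]
card 0.98 [316. 309.] [ 0.0658 -0.001 ]
card 0.79 [ 12. 281.] [ 0.042  -0.2368]
(np.float64(0.542), np.float64(-0.008), 0.11, 180, 0, np.float64(95.61)) -> [-0.0013, -0.0122, 0.1279] [-0.0002, -0.0, 0.0003]
(np.float64(0.528), np.float64(-0.0094), np.float64(0.0909), 180, 0, np.float64(95.61)) -> [-0.0014, -0.0591, 0.1916] [-0.0002, -0.0, 0.0003]
(np.float64(0.5179), np.float64(-0.0104), np.float64(0.0828), 180, 0, np.float64(95.61)) -> [-0.0014, -0.0929, 0.2186] [-0.0002, -0.0, 0.0003]
(np.float64(0.5095), np.float64(-0.0112), np.float64(0.0728), 180, 0, np.float64(95.61)) -> [-0.0013, -0.121, 0.252] [-0.0002, -0.0, 0.0003]
(np.float64(0.5033), np.float64(-0.0118), np.float64(0.0614), 180, 0, np.float64(95.61)) -> [-0.0012, -0.1418, 0.29] [-0.0002, -0.0, 0.0003]
(np.float64(0.5003), np.float64(-0.0121), np.float64(0.0528), 180, 0, np.float64(95.61)) -> [-0.0012, -0.1518, 0.3187] [-0.0002, -0.0, 0.0003]
(np.float64(0.4995), np.float64(-0.0122), np.float64(0.049), 180, 0, np.float64(95.61)) -> [-0.0013, -0.1545, 0.3313] [-0.0002, -0.0, 0.0003]
```

View pics/w8.png

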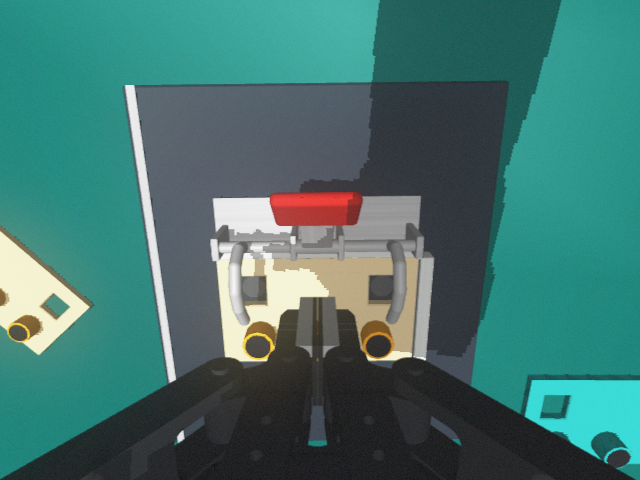

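The picture shows the card flush against the stop and fence, with both cut-outs under the open ring tips. The lever is up and the shut fingers are clear. I'll press the lever down.

>>> {"api": "send_rows", "payload": {"plan": [[[-0.001,-0.01,0.13],[0,0,0],1],[[-0.001,-0.035,0.18],[0,0,0],1],[[-0.001,-0.059,0.192],[0,0,0],1],[[-0.001,-0.077,0.205],[0,0,0],1],[[-0.001,-0.093,0.219],[0,0,0],1],[[-0.001,-0.108,0.235],[0,0,0],1],[[-0.001,-0.121,0.252],[0,0,0],1],[[-0.001,-0.132,0.271],[0,0,0],1],[[-0.001,-0.142,0.29],[0,0,0],1],[[-0.001,-0.148,0.305],[0,0,0],1]]}}

```text
time: 14.75
ee_pos: [0.5014, -0.012, 0.0583]
tcp_rot: [179.9, 0.0, 95.7]
wrist_force: [-0.2, 0.2, -0.1]
opening: 0.0001
```

>>> {"api": "send_rows", "payload": {"plan": [[[0,-0.004,0.015],[0,0,0],1],[[0,-0.006,0.026],[0,0,0],1],[[0,-0.006,0.035],[0,0,0],1],[[0,-0.006,0.035],[0,0,0],1]]}}

```text
time: 15.15
ee_pos: [0.4992, -0.0122, 0.0484]
tcp_rot: [180.0, 0.0, 95.7]
wrist_force: [-6.3, 1.1, 14.5]
opening: -0.0003
```

```bash
python3 - <<'E'
from h import *
o=sensors.get_obs();print(o['time'],wf(o['ee_pos']),o['ee_pos'],o['wrist_force'],o['opening'])
E
```

```text
15.15 [-5.30586096e-02  3.40268763e-05] [ 0.49919264 -0.01215756  0.04842588] [-6.27364409  1.12166345 14.52912774] -0.00025111128222559835
```

Lever at the bottom stop with 14.5 N pushing back, at the expected height. I'll hold briefly, then lift clear and check.

>>> {"api": "send_rows", "payload": {"plan": [[[0,0,0],[0,0,0],1],[[0,0,0],[0,0,0],1],[[0,0,-0.03],[0,0,0],1],[[0,0,-0.15],[0,0,0],1],[[0,0,-0.3],[0,0,0],1],[[0,-0.08,-0.45],[0,0,0],1],[[0,-0.1,-0.5],[0,0,0],1],[[0,-0.1,-0.5],[0,0,0],1]]}}

```text
time: 15.95
ee_pos: [0.47, -0.0152, 0.2001]
tcp_rot: [179.7, 0.0, 95.6]
wrist_force: [0.3, 0.3, -0.6]
opening: -0.0001
```

```bash
python3 - <<'E'
from h import *
o=sensors.get_obs();print(o['time'],wf(o['ee_pos']),o['ee_pos'],o['wrist_force'],o['opening'])
im=camera('wrist');cv2.imwrite('pics/w9.png',im)
print('lever end shut',proj('wrist',[*fw(-.0792,0),.047]))
for n,z in dict(hole_left=.006,hole_right=.006,socket_left=.006,socket_right=.006,card=.006,lever_end=.047).items():
    for r in place_of(n,'wrist')[:2]:
        if r['p']>.3:print(n,round(r['p'],2),np.round(r['point']),wf(atz('wrist',r['point'],z)).round(4))
E
```

```text
15.95 [-0.08243693 -0.00016289] [ 0.46997456 -0.015228    0.20010652] [ 0.26526756  0.28886747 -0.6053096 ] -0.0001191917398817726
lever end shut [np.float64(318.1989896212043), np.float64(221.68671503861083)]
hole_left 0.77 [106. 348.] [ 0.0566 -0.2033]
hole_left 0.67 [373. 332.] [0.0386 0.0519]
hole_right 0.67 [ 44. 296.] [ 0.0003 -0.2508]
hole_right 0.65 [510. 424.] [0.1455 0.1971]
socket_left 0.9 [372. 332.] [0.0373 0.0508]
socket_right 0.68 [264. 336.] [ 0.0419 -0.0511]
card 0.85 [ 65. 331.] [ 0.0363 -0.2374]
card 0.73 [555. 438.] [0.1621 0.2467]
lever_end 0.96 [315. 222.] [-0.0811 -0.0021]
```

View pics/w9.png

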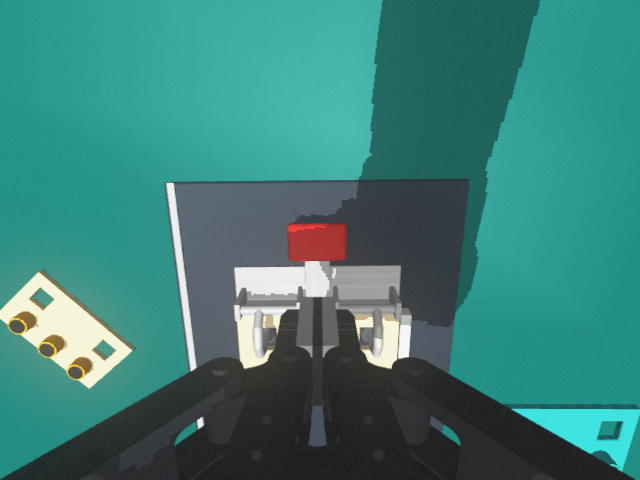

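The picture shows the lever down: its red grip is at (317,242), and its end is at row 222, exactly as predicted. The rings are closed through the card's cut-outs at (260,335) and (376,335), and the robot is clear. Handing in.

```bash
python3 -c "
from workcell import bot;print(bot.job_done())"
```

```text
the job is handed in; nothing more can be done
None
```

The card is filed and the job is handed in, at about 16 s on the robot's clock; `bot.job_done()` reports no verdict.

- **What I did:** I gripped the red lever and lifted it until the rings sprang open. I pushed the card by its cups, first to the fence and then squarely to the stop. I then pressed the lever down with shut fingers and backed off.
- **Card before closing:** The stop pushed back with 11.6 N. Both sockets showed inside the cut-outs. With the card home, the networks put both cut-outs about 3–5 mm from the sockets. Their positions carry a few mm of error.
- **Last check:** The lever end was at (315,222), where a shut lever was predicted at (318,222). The rings were closed through both cut-outs, and the wrist force was near zero with the arm clear.
- **What disagreed or was not seen:** In the last view the gripper hid most of the card, so the network did not find the card itself, nor the right-hand cut-out. I did not measure the card's flatness directly. I also did not re-check the bottle, jar and valve; the arm's path stayed clear of them.

I viewed 10 pictures, the full budget.

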